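# Load a polishing arbor in the bench vise

## Task

Load the polishing arbor that stands upright in the jaws of the blue bench vise: slide on first the charcoal coarse wheel, right down against the arbor's shoulder, then the brass spacer, then the maroon fine wheel and last the blue front flange with its boss upward, each lying flat on the one below, and let go of it all. Leave the worn green wheel and the dark nut lying where they are.

Things in the scene. Friction and masses are not known exactly. Their poses are not given: they have to be found in the camera images.
- coarse_wheel: charcoal-black rigid abrasive wheel with a pale hub ring, 66 mm diameter, 13 mm thick, through bore of 20 mm diameter, about 60 g; lying flat on the table at the start; origin at the centre of its underside, z up along the bore
- spacer: plain brass spacer ring, 36 mm outer diameter, 10 mm high, through bore 20 mm, about 45 g; lying flat on the table at the start; origin at the centre of its underside, z up along the bore
- fine_wheel: maroon rigid abrasive wheel with a pale hub ring, 66 mm diameter, 13 mm thick, through bore 20 mm, about 60 g; lying flat on the table at the start; origin at the centre of its underside, z up along the bore
- flange: blue anodised aluminium front flange: a disc of 54 mm diameter, 5 mm thick, with a round boss of 32 mm diameter and 7 mm height on top (12 mm high in all), through bore 20 mm, about 40 g; it lies boss up and is gripped by the boss; lying flat on the table at the start; origin at the centre of its underside, z up along the bore
- green_wheel: worn green abrasive wheel, 54 mm diameter, 13 mm thick, not wanted for this job, to be left where it lies (loose, on the table); origin at the centre of its underside
- nut: dark steel hexagon nut, 33 mm over its corners, 8 mm high, screwed on later by hand, to be left where it lies (loose, on the table); origin at the centre of its underside
- vise: blue bench vise, fixed to the table, jaw tops 104 mm above the table. Origin at table height under the arbor's axis, z up; its x axis runs along the vise from the handle (147 mm out on the -x side, the bar spanning 62 mm to each side of the axis) to the rear of the base (116 mm out on the +x side); jaws 78 mm wide along its y. The steel arbor is clamped upright between the jaws and does not move
- seat (a point): on the arbor's axis, centre of the top of its shoulder (46 mm disc, 6 mm thick, 124 mm above the table); z up. Above it the 14 mm diameter shaft rises 46 mm, then tapers over 10 mm to a 4 mm tip, 56 mm above this point. Parts go over it with 3 mm play all round. Stacked in the order asked, their undersides come to 0, 13, 23 and 36 mm above this point
- tray: low grey steel tray of carving tools and files, fixed, 240 mm along its x, 120 mm along its y, walls 30 mm high, nothing in it higher than 30 mm; origin at the centre of its underside

How it is judged (in metres and radians):
On the way, in this order (a step that is already met when the one before it is completed fails the run):
1. the coarse wheel lies on the arbor's shoulder (horizontal distance between coarse_wheel and seat below 0.006 m and z of coarse_wheel in the frame of seat between -0.003 and 0.003 m and angle between coarse_wheel's own z axis and vertical below 0.09 rad), for 0.2 s.
2. the spacer lies on the coarse wheel (horizontal distance between spacer and seat below 0.006 m and z of spacer in the frame of seat between 0.01 and 0.016 m and angle between spacer's own z axis and vertical below 0.09 rad), for 0.2 s.
3. the fine wheel lies on the spacer (horizontal distance between fine_wheel and seat below 0.006 m and z of fine_wheel in the frame of seat between 0.02 and 0.026 m and angle between fine_wheel's own z axis and vertical below 0.09 rad), for 0.2 s.
4. the front flange lies on the fine wheel, boss up (horizontal distance between flange and seat below 0.006 m and z of flange in the frame of seat between 0.033 and 0.039 m and angle between flange's own z axis and vertical below 0.09 rad), for 0.2 s.
At the end, for the whole second after the job is handed in: Coarse wheel, spacer, fine wheel and front flange are all threaded on the arbor (within 6 mm of its axis), their undersides 0, 13, 23 and 36 mm above the shoulder, each within 3 mm, upright within 0.09 rad, at rest and released (all of step 1 and all of step 2 and all of step 3 and all of step 4 and linear speed of each of coarse_wheel, spacer, fine_wheel, flange below 0.02 m/s and contact force between each of coarse_wheel, spacer, fine_wheel, flange and the fingers below 0.1 N); the robot touches nothing.
It fails at once if the green wheel is moved more than 30 mm (distance of green_wheel from where it was at the start of the episode above 0.03 m).
It fails at once if the nut is moved more than 30 mm (distance of nut from where it was at the start of the episode above 0.03 m).
It also fails if it takes over 96 s, if anything falls off the work surface, if the arm or the gripper's body presses on something with over 40 N, if the wrist force passes 120 N, or if a joint passes its speed limit or range.

## Robot

A 6-joint arm with a two-finger parallel gripper is mounted at the origin on the work surface. World frame = base frame: x ahead of the robot, y to its left, z up, the work surface at z = 0. Lengths are in mm, angles in degrees, forces in N, time in s.
With the tool pointing down it reaches from about 300 to 850 mm from the base axis. Payload 4.2 kg.
Tool frame: the origin (TCP) lies midway between the tips of the shut fingers; the grasp point (between the pads) lies 19 mm behind it; z points along the fingers, y is the line along which they close (so a half turn about z gives the same grasp; the last joint's range is limited). The gripper opens to 91 mm and grips with 3 to 60 N. Pads are 32 mm wide; open, the fingers measure 118 mm over their backs; the gripper's body (76 mm by 178 mm) begins 60 mm behind the grasp point.
Start: joints at [-1.146, 18.312, 89.639, -0, 72.044, -1.146], TCP at [575.016, 0, 213.976] pointing down, gripper open.
Joint ranges: [-177.97, 177.97], [-48.28, 115.42], [12.27, 149.76], [-77.06, 257.06], [2.81, 150.46], [-146.56, 146.56]. Speed limits (degrees/s): [147.25, 147.25, 180, 180, 180, 180].

## Interface

Orientations are given as [roll, pitch, yaw] about the fixed x, y, z axes, in that order (R = Rz(yaw) Ry(pitch) Rx(roll)).
In Python, from workcell import env gives the robot as it stands.
- The arm moves only by the shell command python3 -m jog 'ROWS' [FORCE]. ROWS is a JSON object of lists of equal length, an entry for each row: "jaw": the finger opening in mm, from 0 to 91.2; "slide": the shift along the tool's x, y, z in units of 30 mm (1.0 is 30 mm), a list of three; "spin": the turn about the tool's z in units of 8 degrees (1.0 is 8 degrees). In form: {"jaw": [jaw, ...], "slide": [[dx, dy, dz], ...], "spin": [spin, ...]}. A call has 1 to 10 rows; each row shifts and turns the commanded pose from where the row before left it, along the tool's axes as they then stand; what a row does not reach is not made up. A row lasts 1/10 s, in which the tool goes at most 50 mm and 8.59 degrees, less where a joint would pass 70% of its speed; a pose out of reach is approached as far as the arm can. A call is refused whole if a number of a shift passes 1 or a number of a turn 1, either way. A call with a gripper value outside its range is refused whole. The fingers move at their own pace and stop on an object; FORCE is the grip in N (left out, the last holds). Time passes only in rows, so rows that do not move let the fingers close. It gives the time, the measured TCP pose, the force, the opening and the grip force at its end, in the units of the state.
- env.state(): the state, without advancing time (a new reading comes with each control period).
- env.grab_frame(name): name is "scene" or "side" or "wrist"; returns the picture (400x640x3 uint8, red, green, blue); there is no depth.
- env.camera_model(name): a dict with "fx", "fy", "cx", "cy" (pixels), "camera_from_world" (4x4, takes a point from world to camera coordinates). Camera axes: x right, y up, looking along -z (the intrinsics and any distortion apply to the point x, -y, -z); pixel columns grow to the right and rows downward; lengths in mm; the calibration is good to about 2 mm. A picture is of the moment at which its call begins: read the wrist's pose just before it. camera_model takes no time and is no camera call; for the wrist camera it gives the pose at the moment of the call.
- env.job_done(): hands the job in; it is judged then, once.
The state is a dict: "time_s": time; "qpos": joint angles; "qvel": joint speeds; "effort": joint torques, N m; "ee_pos": TCP position; "ee_rot": TCP orientation; "force": force on the tool from outside, world axes, zero at the start; "torque": the same for the moment, N m; "gripper_width": finger opening in mm; "gripper_force": force on a finger pad.
Only numpy, scipy, OpenCV 4.12 (cv2) and the standard library are available. Lean on these libraries where they do the work, as an engineer would, in place of code of your own. Each camera call takes 0.05 s, during which the arm holds its last target. There are 200 camera calls.

## Working session

There is one attempt and no reset: what is moved stays moved. The work goes in short steps, Python scripts to look and compute and a shell command to move; the robot and the scene stay as the last step left them, time stands still between calls to the robot, and variables do not carry over. Pictures are saved under pics/ and viewed, at most 14 in all, crops included, and the job is handed in when it is done.

```bash
ls; mkdir -p pics; python3 - <<'E'
from workcell import env
import cv2
for n in ("scene","side","wrist"):
    f=env.grab_frame(n); cv2.imwrite(f"pics/{n}0.png",f[:,:,::-1])
    m=env.camera_model(n); print(n,{k:(v if not hasattr(v,'tolist') else v.tolist()) for k,v in m.items()})
print(env.state())
E
```

```text
pics
scene {'fx': 378.8344181571577, 'fy': 378.8344181571577, 'cx': 321.0432640467636, 'cy': 200.23952218994137, 'camera_from_world': [[-0.2978696809362066, 0.9545489574390678, -0.010485276865755063, 183.97231272132166], [-0.7738756648180557, -0.23502992026027886, 0.5881134176201555, 388.5901913526394], [0.558918695859581, 0.18329545666610525, 0.808710496397932, -1167.957823943935], [0.0, 0.0, 0.0, 1.0]]}
side {'fx': 362.4585269622519, 'fy': 362.4585269622519, 'cx': 321.1442043241653, 'cy': 198.98704380325438, 'camera_from_world': [[0.9280056834796462, -0.372394947527089, 0.011289574206828757, -522.8855312320418], [0.18084942267406878, 0.47675443413540647, 0.860231768682536, -194.0414637600747], [-0.32572831892227433, -0.7962582574696005, 0.509778235768794, -677.9818674415391], [0.0, 0.0, 0.0, 1.0]]}
wrist {'fx': 326.4168674832963, 'fy': 326.4168674832963, 'cx': 319.8506560125242, 'cy': 198.00717702976928, 'camera_from_world': [[0.9999997969757517, -0.00037920081965993487, -0.0005121085781670537, -573.3966803055152], [0.00021104227214872908, 0.9553936036560946, -0.295335432270127, 32.923794290866994], [0.0006012566979496616, 0.2953352642333145, 0.9553934897154279, -391.80839312115626], [0.0, 0.0, 0.0, 1.0]]}
{'time_s': 0.15, 'qpos': array([-1.14700815e+00,  1.83421874e+01,  8.96889593e+01, -3.82427498e-04,
        7.20434880e+01, -1.14698788e+00]), 'qvel': array([ 0.04500579, -0.13870277, -0.02941816, -0.04618171, -0.08846263,
       -0.10336824]), 'effort': array([-5.72294630e-04, -4.12774551e+01, -2.32154489e+01,  7.26667210e-02,
        4.33494255e-02, -9.00343002e-05]), 'ee_pos': array([ 5.74632400e+02, -4.96941411e-03,  2.13333262e+02]), 'ee_rot': array([-1.79925373e+02, -1.13041756e-03,  9.00000971e+01]), 'force': array([-0.21713472,  0.23520075,  0.42674684]), 'torque': array([-0.02738986, -0.05254228,  0.04653952]), 'gripper_force': 0.0, 'gripper_width': 91.58740187591367}
```

View pics/scene0.png

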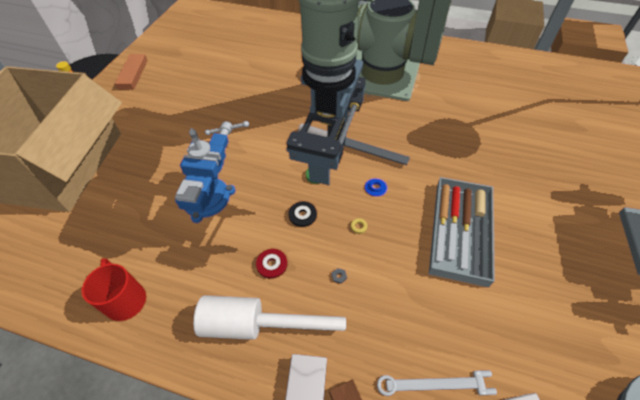

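View pics/side0.png

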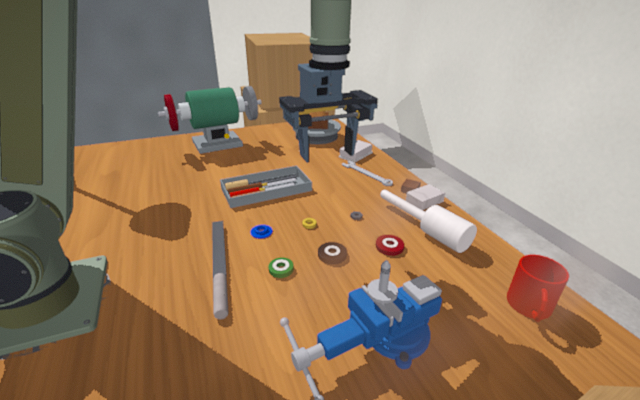

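View pics/wrist0.png

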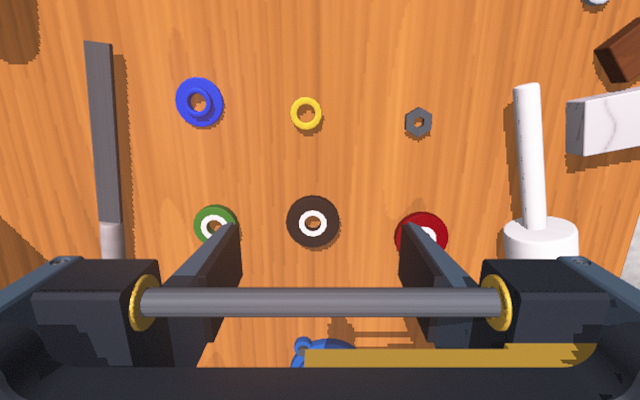

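```bash
cat > h.py <<'E'
import numpy as np, cv2
from workcell import env
def ray(m,u,v):
    T=np.array(m["camera_from_world"]);R=T[:3,:3];c=-R.T@T[:3,3]
    d=R.T@np.array([(u-m["cx"])/m["fx"],-(v-m["cy"])/m["fy"],-1.]);return c,d
def onplane(m,u,v,z):
    c,d=ray(m,u,v);return c+d*(z-c[2])/d[2]
def proj(m,p):
    T=np.array(m["camera_from_world"]);q=T[:3,:3]@np.array(p,float)+T[:3,3]
    return np.array([m["cx"]-m["fx"]*q[0]/q[2],m["cy"]+m["fy"]*q[1]/q[2]])
def tri(l):
    A=0;b=0
    for m,u,v in l:
        c,d=ray(m,u,v);d/=np.linalg.norm(d);P=np.eye(3)-np.outer(d,d);A=A+P;b=b+P@c
    return np.linalg.solve(A,b)
def shoot(n,name=None):
    m=env.camera_model(n);f=env.grab_frame(n)
    if name: cv2.imwrite("pics/"+name,f[:,:,::-1])
    return m,f
def circ(m,mask,z,roi,amin=20):
    """outer circle of biggest blob in roi (x0,y0,x1,y1), contour cast to plane z: centre and diameter"""
    k=np.zeros_like(mask);x0,y0,x1,y1=roi;k[y0:y1,x0:x1]=mask[y0:y1,x0:x1]
    cs,_=cv2.findContours(k,cv2.RETR_EXTERNAL,cv2.CHAIN_APPROX_NONE)
    c=max(cs,key=cv2.contourArea)
    P=np.float32([onplane(m,*p[0],z)[:2] for p in c])
    e=cv2.fitEllipse(P);return np.round(e[0],1),np.round(e[1],1)
E
python3 - <<'E'
from h import *
def masks(f):
    h=cv2.cvtColor(f,cv2.COLOR_RGB2HSV);H,S,V=[h[...,i].astype(int) for i in range(3)]
    M=dict(white=(S<60)&(V>150),blue=(H>110)&(H<130)&(S>150),yel=(H>20)&(H<35)&(S>150)&(V>110),red=((H>170)|(H<5))&(S>180)&(V<190),
      green=(H>45)&(H<75)&(S>120),dark=(V<95)&(S<150))
    return {k:(v*255).astype(np.uint8) for k,v in M.items()}
I={n:(env.camera_model(n),cv2.imread(f"pics/{n}0.png")[:,:,::-1].copy()) for n in("scene","side","wrist")}
R={"wrist":dict(coarse_hub=("white",13,(280,190,345,250)),coarse=("dark",13,(280,185,345,255)),spacer=("yel",10,(285,90,330,135)),flange=("blue",5,(165,70,235,135)),fine_red=("red",13,(390,205,455,265)),nut=("dark",8,(400,100,440,145)),green_hub=("white",13,(190,200,240,250))),
"side":dict(coarse_hub=("white",13,(315,235,350,270)),spacer=("yel",10,(298,212,322,234)),flange=("blue",5,(245,220,278,242)),fine_hub=("white",13,(375,230,405,258)),green_hub=("white",13,(265,250,300,280))),
"scene":dict(coarse_hub=("white",13,(285,200,320,228)),spacer=("yel",10,(345,212,372,238)),flange=("blue",5,(360,175,390,200)),fine_hub=("white",13,(255,245,290,280)))}
for n,d in R.items():
    m,f=I[n];M=masks(f)
    for k,(c,z,roi) in d.items():
        try: print(n,k,*circ(m,M[c],z,roi))
        except Exception as e: print(n,k,"fail")
print(I["wrist"][0]["camera_from_world"][2])
a=I["scene"][1][110:220,150:260];b=I["side"][1][240:350,300:450]
cv2.imwrite("pics/v0.png",np.hstack([cv2.resize(a,(400,400),interpolation=2),cv2.resize(b,(400,293),interpolation=2) if 0 else cv2.resize(b[:,20:130],(400,400),interpolation=2)])[:,:,::-1])
E
```

```text
wrist coarse_hub [564.3 -62.6] [33.3 33.5]
wrist coarse [564.5 -60.6] [62.7 65.9]
wrist spacer [557.4  67.4] [33.  33.7]
wrist flange [438.7  79. ] [50.7 51.1]
wrist fine_red [697.4 -80.9] [59.9 62.4]
wrist nut [687.6  57.8] [3.8 9.3]
wrist green_hub [442.6 -66.2] [26.2 31.6]
side coarse_hub [562.2 -66.4] [32.5 34.1]
side spacer [553.   55.9] [32.7 45. ]
side flange [436.6  77.2] [13.6 14. ]
side fine_hub [697.2 -87.4] [33.  33.7]
side green_hub [442.5 -71.9] [33.9 35. ]
scene coarse_hub [564.4 -61.2] [32.7 33.2]
scene spacer fail
scene flange [440.5  80.2] [46.4 48.3]
scene fine_hub [699.8 -82.1] [33.7 34.1]
[ 6.01256698e-04  2.95335264e-01  9.55393490e-01 -3.91808393e+02]
```

View pics/v0.png

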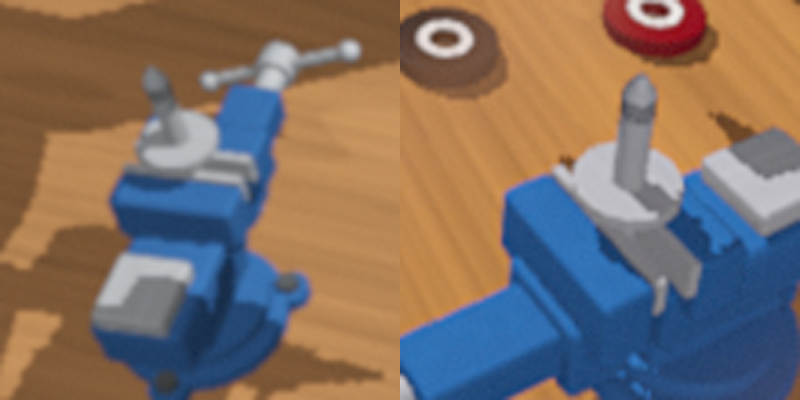

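```bash
python3 - <<'E'
from h import *
s=env.camera_model("scene");d=env.camera_model("side")
print("tip",tri([(s,191.3,128.7),(d,386,260.6)]),onplane(s,191.3,128.7,180),onplane(d,386,260.6,180))
print("sh",tri([(s,198.9,148.5),(d,382.7,290)]),onplane(s,198.9,148.5,124),onplane(d,382.7,290,124))
print("handle",tri([(s,150+280*.275,110+60*.275),(d,302,355)]))
E
```

```text
tip [ 539.37633045 -302.84091128  177.20921131] [ 540.92216223 -300.03833825  180.        ] [ 538.0865603  -306.41032297  180.        ]
sh [ 540.01405734 -302.91207415  119.35731249] [ 542.53355502 -298.77602316  124.        ] [ 538.12361887 -307.86101558  124.        ]
handle [ 402.07442372 -318.21786732   55.00009762]
```

```bash
python3 -m jog '{"jaw":[91,91,91,91,91,91],"slide":[[-0.5,-0.1,0.9],[-0.5,-0.1,0.9],[-0.5,-0.1,0.9],[-0.57,-0.05,0.9],[0,0,0.2],[0,0,0]],"spin":[0,0,0,0,0,0]}' 15
python3 - <<'E'
from h import *
m,f=shoot("wrist","w1.png");print(proj(m,[564.4,-62,13]),env.state()["ee_pos"])
h=cv2.cvtColor(f,cv2.COLOR_RGB2HSV);k=((h[...,1]<60)&(h[...,2]>150)).astype(np.uint8)*255
u,v=proj(m,[564.4,-62,13]).astype(int)
print(circ(m,k,13,(u-60,max(v-60,0),u+60,v+60)))
E
```

```text
time_s: 0.75
ee_pos: [564.0, -61.9, 99.1]
ee_rot: [-179.9, -0.0, 89.9]
force: [0.1, 0.2, 0.5]
gripper_width: 90.6
gripper_force: 0.0
[321.8670438 203.6758777] [565.00336592 -61.65506702 100.40074521]
(array([564.3, -62.5]), array([33.3, 33.4]))
```

View pics/w1.png

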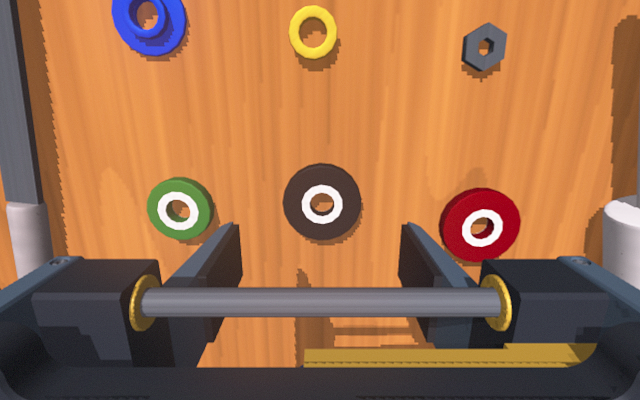

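```bash
python3 -m jog '{"jaw":[91,91,91,91,91,55,55,55,55,55],"slide":[[-0.02,0,0.9],[0,0,0.9],[0,0,0.9],[0,0,0.45],[0,0,0],[0,0,0],[0,0,0],[0,0,0],[0,0,0],[0,0,0]],"spin":[0,0,0,0,0,0,0,0,0,0]}' 20
```

```text
time_s: 1.8
ee_pos: [565.3, -62.8, 6.6]
ee_rot: [179.9, 0.0, 90.0]
force: [0.3, -0.1, 5.0]
gripper_width: 65.4
gripper_force: 20.0
```

```bash
python3 -m jog '{"jaw":[55,55,55,55,55,55,55,55,55,55],"slide":[[0,0,-0.4],[0,0,-0.9],[0,0,-0.9],[0,0,-1],[0,0,-1],[0,0,-1],[0,0,-1],[0,0,-1],[-0.5,0,-0.6],[-0.75,-0.1,0]],"spin":[0,0,0,0,0,0,0,0,0,0]}' 20
python3 -m jog '{"jaw":[55,55,55,55,55,55,55,55,55,55],"slide":[[-1,-0.1,0],[-1,-0.1,0],[-1,-0.1,0],[-1,-0.1,0],[-1,-0.1,0],[-1,-0.1,0],[-1,-0.1,0],[-1,-0.1,0],[-1,0,0],[-1,0,0]],"spin":[0,0,0,0,0,0,0,0,0,0]}' 
python3 -m jog '{"jaw":[55,55],"slide":[[0,0,0],[0,0,0]],"spin":[0,0]}' 
python3 - <<'E'
from h import *
m,f=shoot("wrist","w2.png");print(proj(m,[540,-302,180]),proj(m,[540,-302,124]))
print(env.state()["ee_pos"])
E
```

```text
time_s: 2.8
ee_pos: [563.0, -100.0, 243.5]
ee_rot: [179.6, 0.1, 90.1]
force: [-0.3, -0.3, -1.3]
gripper_width: 65.2
gripper_force: 20.0
time_s: 3.8
ee_pos: [536.9, -401.3, 240.0]
ee_rot: [-180.0, -0.0, 90.0]
force: [0.4, 0.5, -0.2]
gripper_width: 65.9
gripper_force: 20.0
time_s: 4.0
ee_pos: [537.0, -400.2, 239.3]
ee_rot: [-180.0, -0.1, 89.9]
force: [0.3, 0.5, -0.1]
gripper_width: 65.1
gripper_force: 20.0
[325.79354594  74.7292259 ] [324.5898712  79.2636844]
[ 537.21153119 -399.52020874  239.52372699]
```

View pics/w2.png

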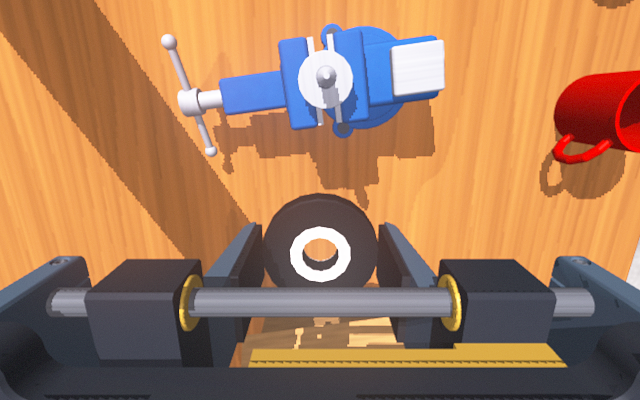

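```bash
cat >> h.py <<'E'
def white(f):
    h=cv2.cvtColor(f,cv2.COLOR_RGB2HSV);return ((h[...,1]<60)&(h[...,2]>150)).astype(np.uint8)*255
E
python3 - <<'E'
from h import *
f=cv2.imread("pics/w2.png")[:,:,::-1].copy();m=env.camera_model("wrist");k=white(f)
for z in (240,244,247): print("hub",z,circ(m,k,z,(280,210,360,288)))
cv2.imwrite("pics/c2.png",cv2.resize(f[30:130,270:380],(800,727),interpolation=2)[:590,:,::-1])
h=cv2.cvtColor(f,cv2.COLOR_RGB2HSV);k=((h[...,1]<40)&(h[...,2]>120)).astype(np.uint8)*255
k=cv2.morphologyEx(k,cv2.MORPH_OPEN,cv2.getStructuringElement(cv2.MORPH_ELLIPSE,(17,17)))
print("sh",circ(m,k,124,(290,40,362,118)))
c,_=cv2.findContours(k[40:118,290:362],0,1);print([cv2.boundingRect(x) for x in c])
E
```

```text
hub 240 (array([ 536.1, -402.1]), array([34.6, 34.7]))
hub 244 (array([ 536.1, -400.1]), array([33.8, 33.9]))
hub 247 (array([ 536.1, -398.6]), array([33.2, 33.3]))
sh (array([ 540.4, -301.6]), array([44. , 45.1]))
[(8, 9, 55, 61)]
```

View pics/c2.png

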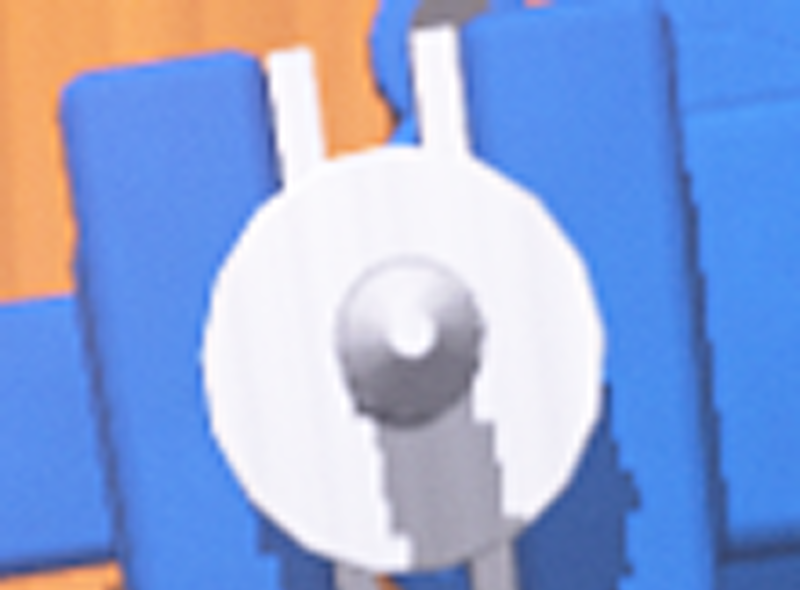

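```bash
python3 -m jog '{"jaw":[55,55,55,55,55,55,55,55],"slide":[[0.9,0.15,0],[0.9,0,0],[0.9,0,0],[0.51,0,0.1],[0,0,0.6],[0,0,0.7],[0,0,0],[0,0,0]],"spin":[0,0,0,0,0,0,0,0]}' 
python3 - <<'E'
from h import *
s=env.state()["ee_pos"];print(s)
m,f=shoot("wrist","w3.png");k=white(f)
print(circ(m,k,s[2]+7.5,(270,210,370,288)), proj(m,[540.6,-302.2,180]))
m,g=shoot("side");print(proj(m,[540,-302,180]))
m2,g2=shoot("scene");u,v=proj(m2,[540,-302,180]).astype(int)
cv2.imwrite("pics/c3.png",np.hstack([cv2.resize(f[200:300,270:370],(400,400)),cv2.resize(g[215:295,345:425],(400,400)) ])[:,:,::-1])
E
```

```text
time_s: 4.85
ee_pos: [542.1, -303.5, 197.7]
ee_rot: [-180.0, -0.0, 90.0]
force: [0.3, 0.2, 0.7]
gripper_width: 65.2
gripper_force: 20.0
[ 542.05820737 -303.54754367  197.71541536]
(array([ 540.9, -302.6]), array([33.1, 33.3])) [319.31802672 235.4816846 ]
[385.57851841 258.41016321]
```

View pics/c3.png

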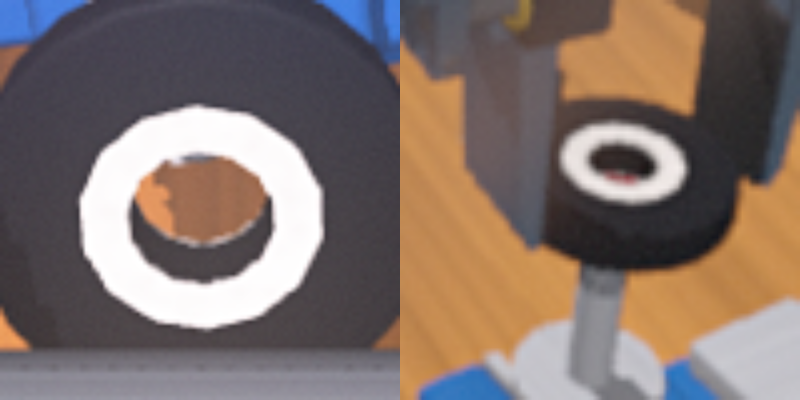

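```bash
python3 -m jog '{"jaw":[55,55,55,55,55,55],"slide":[[0,0,0.4],[0,0,0.4],[0,0,0.4],[0,0,0.4],[0,0,0.4],[0,0,0]],"spin":[0,0,0,0,0,0]}'; python3 -m jog '{"jaw":[55,55,55,55],"slide":[[0,0,0.1],[0,0,0.1],[0,0,0.05],[0,0,0]],"spin":[0,0,0,0]}'
```

```text
time_s: 5.6
ee_pos: [540.8, -303.2, 134.9]
ee_rot: [-179.8, -0.1, 90.0]
force: [-0.8, -0.0, -1.0]
gripper_width: 65.3
gripper_force: 20.0
time_s: 6.0
ee_pos: [542.3, -304.0, 130.7]
ee_rot: [179.9, 0.0, 90.0]
force: [0.3, -0.9, 3.1]
gripper_width: 65.4
gripper_force: 20.0
```

```bash
python3 -m jog '{"jaw":[80,91,91,91,91,91,91,91,91,91],"slide":[[0,0,0],[0,0,0],[0,0,0],[0,0,-0.4],[0,0,-0.8],[0,0,-0.8],[0,0,-0.8],[0,0,-0.8],[0.5,0,0],[0.8,0,0]],"spin":[0,0,0,0,0,0,0,0,0,0]}'; python3 - <<'E'
from h import *
m,f=shoot("side");m2,g=shoot("wrist")
print(proj(m,[540,-302,137]),env.state()["ee_pos"])
cv2.imwrite("pics/c4.png",np.hstack([cv2.resize(f[230:330,335:435],(400,400)),cv2.resize(g[180:400,210:430],(400,400))])[:,:,::-1])
E
```

```text
time_s: 7.0
ee_pos: [542.1, -264.9, 238.6]
ee_rot: [179.9, 0.0, 89.9]
force: [-0.5, -0.7, -0.1]
gripper_width: 91.0
gripper_force: 0.0
[382.65635717 280.67931972] [ 541.52710896 -261.85734326  237.81380188]
```

View pics/c4.png

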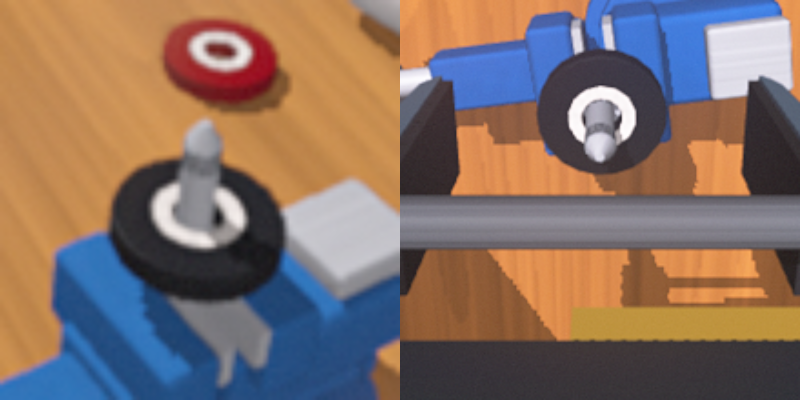

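```bash
python3 -m jog '{"jaw":[91,91,91,91,91,91,91,91,91,91],"slide":[[1,0.05,0],[1,0.05,0],[1,0.05,0],[1,0.05,0],[1,0.05,0.2],[1,0.05,0.4],[1,0.05,0.8],[1,0.05,0.8],[1,0.05,0.8],[1,0.05,0.8]],"spin":[0,0,0,0,0,0,0,0,0,0]}';python3 -m jog '{"jaw":[80,70,70,70],"slide":[[1,0,0.8],[0,0,0],[0,0,0],[0,0,0]],"spin":[0,0,0,0]}'; python3 - <<'E'
from h import *
s=env.state()["ee_pos"];m,f=shoot("wrist");print(s)
h=cv2.cvtColor(f,cv2.COLOR_RGB2HSV);k=((h[...,0]>20)&(h[...,0]<35)&(h[...,1]>150)&(h[...,2]>110)).astype(np.uint8)*255
u,v=proj(m,[557,67,10]).astype(int);print(u,v)
for z in(0,5,10):print(circ(m,k,z,(u-45,v-45,u+45,min(v+45,285))))
cv2.imwrite("pics/c5.png",np.hstack([cv2.resize(f,(640,400)),cv2.cvtColor(cv2.resize(k[v-40:v+40,u-40:u+40],(160,400)),8)])[:,:,::-1])
E
```

```text
time_s: 8.1
ee_pos: [556.5, 36.2, 122.6]
ee_rot: [-180.0, 0.0, 90.0]
force: [-0.0, 0.2, 0.5]
gripper_width: 91.1
gripper_force: 0.0
time_s: 8.5
ee_pos: [557.6, 64.4, 100.6]
ee_rot: [179.9, 0.0, 90.0]
force: [0.1, 1.1, -0.2]
gripper_width: 70.1
gripper_force: 0.0
[557.58909236  64.43098703 100.61889174]
320 198
(array([557.2,  65. ]), array([34.7, 35.9]))
(array([557.2,  66.6]), array([34. , 35.2]))
(array([557.2,  68.1]), array([33.4, 34.5]))
```

View pics/c5.png

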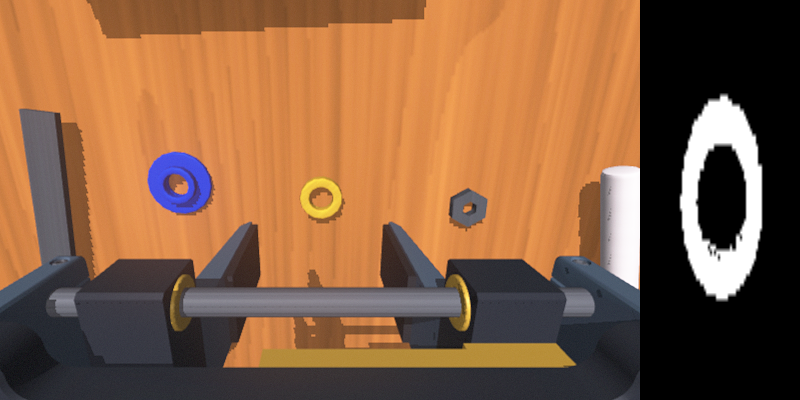

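```bash
python3 -m jog '{"jaw":[70,70,70,70,70,25,25,25,25,25],"slide":[[0.1,0,0.9],[0,0,0.9],[0,0,0.9],[0,0,0.5],[0,0,0],[0,0,0],[0,0,0],[0,0,0],[0,0,0],[0,0,0]],"spin":[0,0,0,0,0,0,0,0,0,0]}' 20; python3 -m jog '{"jaw":[25,25,25,25,25,25,25,25,25,25],"slide":[[0,0,-0.4],[0,0,-0.9],[0,0,-0.9],[0,0,-1],[0,0,-1],[0,0,-1],[0,0,-1],[-0.3,0,-1],[-0.7,0,-0.6],[-1,0,0]],"spin":[0,0,0,0,0,0,0,0,0,0]}'
```

```text
time_s: 9.55
ee_pos: [557.5, 68.1, 4.6]
ee_rot: [179.9, -0.0, 90.0]
force: [-0.8, -0.0, 3.2]
gripper_width: 34.1
gripper_force: 20.0
time_s: 10.55
ee_pos: [558.4, 8.5, 242.2]
ee_rot: [179.6, -0.0, 90.1]
force: [-0.4, -1.2, -0.5]
gripper_width: 34.2
gripper_force: 20.0
```

```bash
python3 -m jog '{"jaw":[25,25,25,25,25,25,25,25,25,25],"slide":[[-1,-0.1,0],[-1,-0.1,0],[-1,-0.1,0],[-1,-0.1,0],[-1,-0.1,0],[-1,-0.05,0],[-1,0,0],[-1,0,0],[-1,0,0],[-1,0,0]],"spin":[0,0,0,0,0,0,0,0,0,0]}'; python3 -m jog '{"jaw":[25,25,25,25],"slide":[[-0.35,0,0],[0,0,0],[0,0,0],[0,0,0]],"spin":[0,0,0,0]}'; python3 - <<'E'
from h import *
s=env.state()["ee_pos"];m,f=shoot("wrist","w6.png");print(s)
h=cv2.cvtColor(f,cv2.COLOR_RGB2HSV);k=((h[...,0]>20)&(h[...,0]<35)&(h[...,1]>150)&(h[...,2]>110)).astype(np.uint8)*255
for z in (s[2]+2,s[2]+6):print(circ(m,k,z,(280,200,360,285)),proj(m,[540.6,-302.2,z]))
m,g=shoot("side")
cv2.imwrite("pics/c6.png",np.hstack([cv2.resize(f[190:290,270:370],(400,400)),cv2.resize(g[180:280,335:435],(400,400))])[:,:,::-1])
E
```

```text
time_s: 11.55
ee_pos: [540.1, -292.9, 238.8]
ee_rot: [180.0, 0.0, 90.0]
force: [-0.2, -0.2, -0.8]
gripper_width: 34.2
gripper_force: 20.0
time_s: 11.95
ee_pos: [540.6, -301.0, 238.2]
ee_rot: [180.0, -0.0, 90.1]
force: [0.5, 0.1, -0.5]
gripper_width: 33.9
gripper_force: 20.0
[ 540.5511     -300.97034315  238.24635701]
(array([ 540.2, -302.3]), array([31.6, 37.6])) [321.91269202 253.60407484]
(array([ 540.2, -300.3]), array([30.8, 36.7])) [321.96250854 256.88121444]
```

View pics/c6.png

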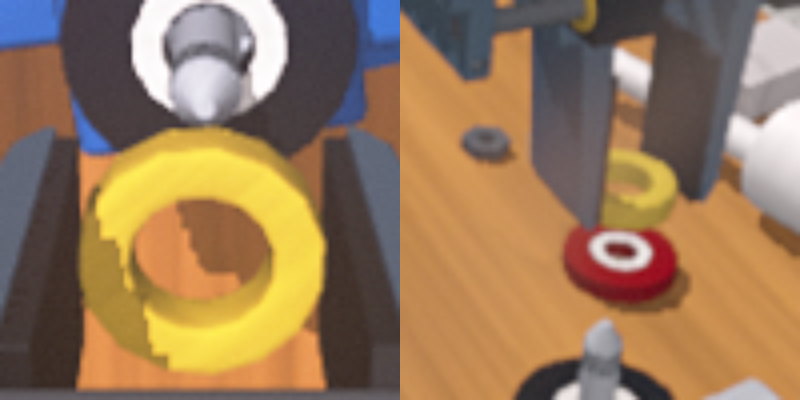

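```bash
python3 -m jog '{"jaw":[25,25,25,25,25,25,25,25,25],"slide":[[-0.02,0.02,0.4],[0,0,0.4],[0,0,0.4],[0,0,0.4],[0,0,0.4],[0,0,0.4],[0,0,0.4],[0,0,0.25],[0,0,0]],"spin":[0,0,0,0,0,0,0,0,0]}'; python3 -m jog '{"jaw":[25,25,25,25],"slide":[[0,0,0.06],[0,0,0.04],[0,0,0.02],[0,0,0]],"spin":[0,0,0,0]}'
```

```text
time_s: 12.95
ee_pos: [540.5, -302.6, 145.0]
ee_rot: [-179.9, -0.1, 90.0]
force: [1.3, -0.2, -0.6]
gripper_width: 34.3
gripper_force: 20.0
time_s: 13.35
ee_pos: [541.3, -303.1, 143.2]
ee_rot: [180.0, 0.0, 90.0]
force: [-0.6, -1.3, -0.6]
gripper_width: 33.9
gripper_force: 20.0
```

```bash
python3 -m jog '{"jaw":[25,25,50,70,91,91,91,91,91,91],"slide":[[0,0,0.05],[0,0,0],[0,0,0],[0,0,0],[0,0,-0.5],[0,0,-0.8],[0,0,-0.8],[0,0,-0.8],[0.4,0.1,-0.4],[0.8,0.4,0]],"spin":[0,0,0,0,0,0,0,0,0,0]}'; python3 - <<'E'
from h import *
m,f=shoot("side");m2,g=shoot("wrist")
print(env.state()["ee_pos"])
cv2.imwrite("pics/c7.png",np.hstack([cv2.resize(f[230:330,335:435],(400,400)),cv2.resize(g[180:400,210:430],(400,400))])[:,:,::-1])
E
python3 -m jog '{"jaw":[91,91,91,91,91,91,91,91,91,91],"slide":[[0.8,0.7,0],[0.8,0.7,0],[0.8,0.7,0],[0.8,0.7,0.4],[0.8,0.7,0.7],[0.8,0.7,0.8],[0.8,0.53,0.8],[0.5,0,0.8],[0,0,0.8],[0,0,0.4]],"spin":[0,0,0,0,0,0,0,0,0,0]}';python3 -m jog '{"jaw":[91,91],"slide":[[0,0,0],[0,0,0]],"spin":[0,0]}';
python3 - <<'E'
from h import *
print(env.state()["ee_pos"]);m,f=shoot("wrist","w8.png");k=white(f)
u,v=proj(m,[698,-83,13]).astype(int);print(u,v,circ(m,k,13,(u-50,v-50,u+50,min(v+50,288))))
E
```

```text
time_s: 14.35
ee_pos: [556.4, -267.7, 242.4]
ee_rot: [179.8, 0.1, 89.8]
force: [0.3, -0.3, -0.2]
gripper_width: 90.6
gripper_force: 0.0
[ 557.12597588 -264.00355994  240.41632952]
time_s: 15.45
ee_pos: [696.2, -82.9, 95.9]
ee_rot: [-179.7, -0.0, 90.1]
force: [-0.1, 0.7, 0.1]
gripper_width: 91.1
gripper_force: 0.0
time_s: 15.65
ee_pos: [698.4, -84.5, 100.0]
ee_rot: [179.9, 0.0, 90.0]
force: [0.9, 0.4, 0.9]
gripper_width: 91.2
gripper_force: 0.0
[698.35359858 -84.4862459   99.99582114]
320 201 (array([699.5, -83.6]), array([32.7, 33. ]))
```

View pics/c7.png

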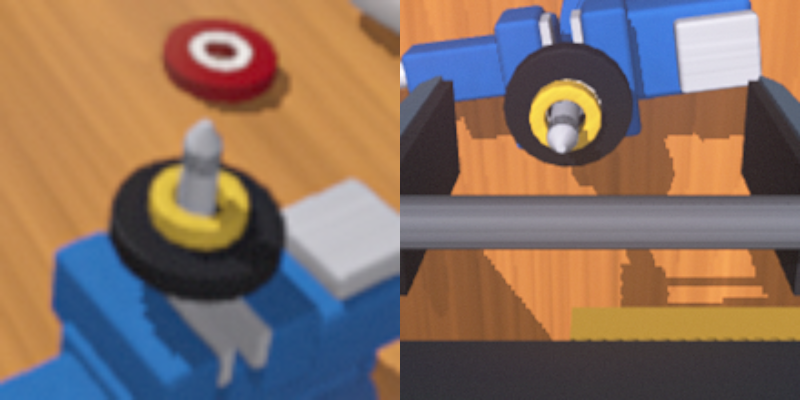

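View pics/w8.png

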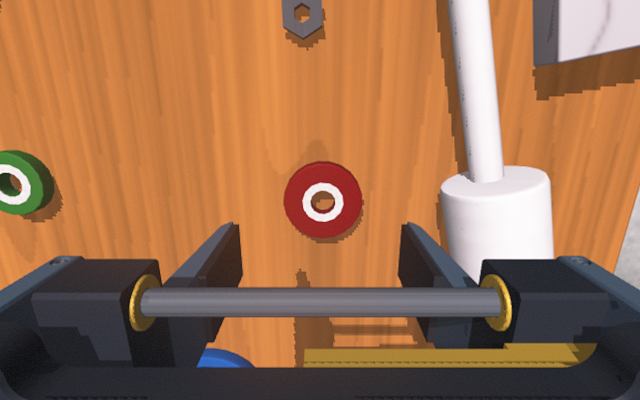

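```bash
python3 - <<'E'
from h import *
s=env.camera_model("scene");w=env.camera_model("wrist")
# mallet head ends/edges seen in first images: side view cylinder, scene view
d=env.camera_model("side")
for p in [(197,335),(201,296),(258,300),(260,338)]: print("scene",p,[onplane(s,*p,z)[:2].round() for z in (0,30,60)])
for p in [(425,210),(472,222),(425,236),(465,250)]: print("side",p,[onplane(d,*p,z)[:2].round() for z in (0,30,60)])
E
```

```text
scene (197, 335) [array([ 877., -162.]), array([ 882., -150.]), array([ 888., -138.])]
scene (201, 296) [array([ 806., -191.]), array([ 814., -178.]), array([ 823., -164.])]
scene (258, 300) [array([780., -79.]), array([790., -71.]), array([799., -62.])]
scene (260, 338) [array([847., -47.]), array([854., -40.]), array([860., -32.])]
side (425, 210) [array([870.,  15.]), array([837., -23.]), array([804., -61.])]
side (472, 222) [array([948., -76.]), array([ 911., -109.]), array([ 873., -142.])]
side (425, 236) [array([799., -83.]), array([ 770., -115.]), array([ 742., -148.])]
side (465, 250) [array([ 853., -161.]), array([ 821., -189.]), array([ 789., -217.])]
```

```bash
python3 -m jog '{"jaw":[84,84,84,84,84,55,55,55,55,55],"slide":[[0.02,0.04,0.9],[0,0,0.9],[0,0,0.9],[0,0,0.45],[0,0,0],[0,0,0],[0,0,0],[0,0,0],[0,0,0],[0,0,0]],"spin":[0,0,0,0,0,0,0,0,0,0]}' 20; python3 -m jog '{"jaw":[55,55,55,55,55,55,55,55,55,55],"slide":[[0,0,-0.4],[0,0,-0.9],[0,0,-0.9],[0,0,-1],[0,0,-1],[0,0,-1],[0,0,-1],[-0.3,0,-1],[-0.7,-0.3,-0.6],[-1,-0.6,0]],"spin":[0,0,0,0,0,0,0,0,0,0]}'
```

```text
time_s: 16.7
ee_pos: [700.5, -83.6, 6.8]
ee_rot: [179.8, 0.0, 90.0]
force: [0.7, -0.5, 6.8]
gripper_width: 65.8
gripper_force: 20.0
time_s: 17.7
ee_pos: [674.0, -142.9, 242.8]
ee_rot: [179.6, 0.1, 90.1]
force: [0.7, -0.9, -1.4]
gripper_width: 65.3
gripper_force: 20.0
```

```bash
python3 -m jog '{"jaw":[55,55,55,55,55,55,55,55,55,55],"slide":[[-0.8,-0.7,0],[-0.8,-0.7,0],[-0.8,-0.7,0],[-0.8,-0.7,0],[-0.8,-0.7,0],[-0.8,-0.7,0],[-0.5,-0.18,0],[0,0,0],[0,0,0],[0,0,0]],"spin":[0,0,0,0,0,0,0,0,0,0]}'; python3 - <<'E'
from h import *
s=env.state()["ee_pos"];m,f=shoot("wrist","w9.png");print(s);k=white(f)
for z in (s[2]+6.5,s[2]+7.5):print(circ(m,k,z,(270,210,370,288)))
E
```

```text
time_s: 18.7
ee_pos: [541.7, -301.3, 238.8]
ee_rot: [180.0, -0.0, 90.1]
force: [0.1, 0.3, -0.2]
gripper_width: 65.4
gripper_force: 20.0
[ 541.67067126 -301.33281945  238.76077738]
(array([ 540.5, -300.9]), array([33. , 33.2]))
(array([ 540.5, -300.4]), array([32.8, 33. ]))
```

```bash
python3 -m jog '{"jaw":[55,55,55,55,55,55,55,55,55],"slide":[[-0.055,0,0.3],[0,0,0.4],[0,0,0.4],[0,0,0.4],[0,0,0.4],[0,0,0.4],[0,0,0.3],[0,0,0.15],[0,0,0]],"spin":[0,0,0,0,0,0,0,0,0]}'; python3 -m jog '{"jaw":[55,55,55,55],"slide":[[0,0,0.05],[0,0,0.02],[0,0,0],[0,0,0]],"spin":[0,0,0,0]}'
```

```text
time_s: 19.65
ee_pos: [540.6, -303.9, 155.6]
ee_rot: [-179.9, -0.0, 90.0]
force: [0.0, -0.2, 0.2]
gripper_width: 65.5
gripper_force: 20.0
time_s: 20.05
ee_pos: [541.0, -304.1, 154.6]
ee_rot: [180.0, 0.0, 90.0]
force: [-0.5, 0.3, -1.2]
gripper_width: 65.8
gripper_force: 20.0
```

```bash
python3 -m jog '{"jaw":[55,75,91,91,91,91,91,91,91,91],"slide":[[0,0,0.02],[0,0,0],[0,0,0],[0,0,-0.4],[0,0,-0.8],[0,0,-0.8],[0,0,-0.8],[0.3,0,-0.1],[0.6,0,0],[0.8,0,0]],"spin":[0,0,0,0,0,0,0,0,0,0]}'; python3 - <<'E'
from h import *
m,f=shoot("side");m2,g=shoot("wrist")
print(env.state()["ee_pos"])
cv2.imwrite("pics/c10.png",np.hstack([cv2.resize(f[230:330,335:435],(400,400)),cv2.resize(g[180:400,210:430],(400,400))])[:,:,::-1])
E
python3 -m jog '{"jaw":[91,91,91,91,91,91,91,91,91,91],"slide":[[1,-0.3,0],[1,-0.4,0],[1,-0.4,0],[1,-0.4,0],[1,-0.4,0],[1,-0.4,0],[1,-0.4,0.4],[1,-0.4,0.8],[1,-0.3,0.8],[1,0,0.8]],"spin":[0,0,0,0,0,0,0,0,0,0]}';python3 -m jog '{"jaw":[80,70,60,60,60],"slide":[[0.8,0,0.8],[0.2,0,0.8],[0,0,0.27],[0,0,0],[0,0,0]],"spin":[0,0,0,0,0]}';
python3 - <<'E'
from h import *
print(env.state()["ee_pos"]);m,f=shoot("wrist","w11.png")
h=cv2.cvtColor(f,cv2.COLOR_RGB2HSV);k=((h[...,0]>110)&(h[...,0]<130)&(h[...,1]>150)).astype(np.uint8)*255
u,v=proj(m,[439,79,5]).astype(int);print(u,v,[circ(m,k,z,(u-60,v-60,u+60,min(v+60,288))) for z in(0,5)])
cv2.imwrite("pics/c11.png",cv2.resize(f[v-60:v+60,u-60:u+60],(480,480))[:,:,::-1])
E
```

```text
time_s: 21.05
ee_pos: [540.0, -251.6, 239.4]
ee_rot: [-179.9, -0.1, 89.9]
force: [0.6, 0.3, -0.4]
gripper_width: 91.4
gripper_force: 0.0
[ 539.87611962 -249.08886007  239.37144353]
time_s: 22.15
ee_pos: [436.4, 48.1, 155.1]
ee_rot: [-179.9, 0.0, 90.0]
force: [0.7, -0.2, 0.7]
gripper_width: 91.0
gripper_force: 0.0
time_s: 22.65
ee_pos: [439.2, 76.6, 101.0]
ee_rot: [180.0, 0.0, 90.0]
force: [0.1, 0.5, -0.5]
gripper_width: 60.5
gripper_force: 0.0
[439.20849064  76.59260935 101.0281399 ]
320 197 [(array([437.7,  78.1]), array([52.2, 52.6])), (array([437.7,  79.6]), array([51.2, 51.6]))]
```

View pics/c10.png

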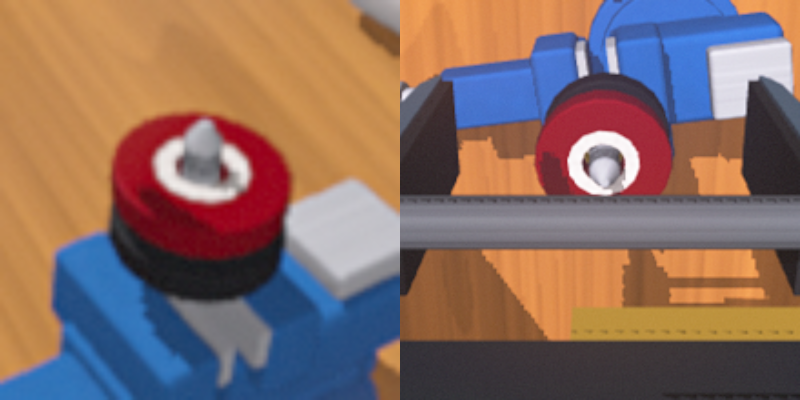

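View pics/c11.png

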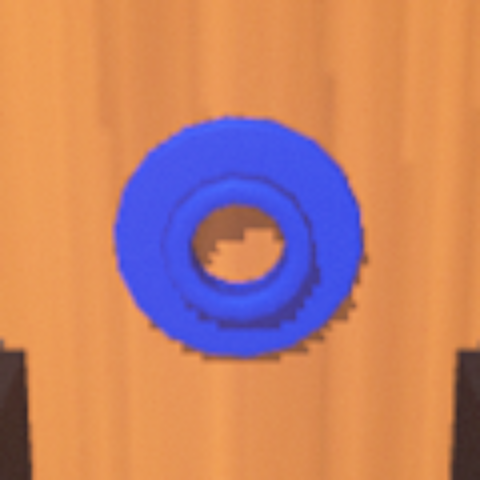

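```bash
python3 - <<'E'
from h import *
m=env.camera_model("wrist");print(onplane(m,319.9,199.3,12),env.state()["ee_pos"],proj(m,[439,79,5]))
E
```

```text
[438.71963231  79.13791641  12.        ] [439.56234562  76.54269069 101.40777713] [320.20515521 197.0049025 ]
```

```bash
python3 -m jog '{"jaw":[60,60,60,60,60,60],"slide":[[0.08,0,0.9],[0,0,0.9],[0,0,0.9],[0,0,0.4],[0,0,0],[0,0,0]],"spin":[0,0,0,0,0,0]}' 20; python3 -m jog '{"jaw":[60],"slide":[[0,0,0]],"spin":[0]}'; python3 -m jog '{"jaw":[60],"slide":[[0,0,0]],"spin":[0]}'
```

```text
time_s: 23.3
ee_pos: [439.9, 79.1, 8.5]
ee_rot: [179.9, -0.0, 90.0]
force: [-0.1, 0.0, -0.0]
gripper_width: 60.1
gripper_force: 0.0
time_s: 23.4
ee_pos: [440.1, 79.3, 8.8]
ee_rot: [179.8, -0.0, 90.0]
force: [-0.7, -0.7, 0.1]
gripper_width: 60.2
gripper_force: 0.0
time_s: 23.5
ee_pos: [439.8, 79.4, 8.6]
ee_rot: [179.8, -0.0, 90.0]
force: [0.1, -0.2, -0.1]
gripper_width: 59.9
gripper_force: 0.0
```

Lower 1.5 mm more, close on the boss and lift.

```bash
python3 -m jog '{"jaw":[60,60,25,25,25,25,25],"slide":[[0,0,0.05],[0,0,0],[0,0,0],[0,0,0],[0,0,0],[0,0,0],[0,0,0]],"spin":[0,0,0,0,0,0,0]}' 20; python3 -m jog '{"jaw":[25,25,25,25,25,25,25,25,25,25],"slide":[[0,0,-0.3],[0,0,-0.6],[0,0,-0.8],[0,0,-1],[0,0,-1],[0,0,-1],[0,0,-1],[0,0,-1],[-0.5,0,-0.8],[-1,0.2,0]],"spin":[0,0,0,0,0,0,0,0,0,0]}'
```

```text
time_s: 24.2
ee_pos: [438.8, 79.4, 6.0]
ee_rot: [180.0, -0.0, 90.0]
force: [0.2, -0.5, 0.0]
gripper_width: 30.2
gripper_force: 20.0
time_s: 25.2
ee_pos: [446.3, 35.1, 235.3]
ee_rot: [179.5, -0.1, 90.2]
force: [1.0, -0.6, -1.0]
gripper_width: 30.4
gripper_force: 20.0
```

```bash
python3 -m jog '{"jaw":[25,25,25,25,25,25,25,25,25,25],"slide":[[-1,0.4,0],[-1,0.4,0],[-1,0.4,0],[-1,0.4,0],[-1,0.4,0],[-1,0.4,0],[-1,0.4,0],[-1,0.4,0],[-1,0,0],[-1,0,0]],"spin":[0,0,0,0,0,0,0,0,0,0]}'; python3 -m jog '{"jaw":[25,25,25,25,25],"slide":[[-0.8,0,0],[-0.4,0,0],[0,0,0],[0,0,0],[0,0,0]],"spin":[0,0,0,0,0]}'; python3 - <<'E'
from h import *
s=env.state()["ee_pos"];m,f=shoot("wrist","w12.png");print(s)
h=cv2.cvtColor(f,cv2.COLOR_RGB2HSV);k=((h[...,0]>112)&(h[...,0]<130)&(h[...,1]>150)).astype(np.uint8)*255
u,v=proj(m,[540.6,-302.2,s[2]+5]).astype(int);print(u,v)
k[:200]=0;k[288:]=0;k[:,:250]=0;k[:,390:]=0
cs,hi=cv2.findContours(k,cv2.RETR_CCOMP,cv2.CHAIN_APPROX_NONE)
for c,x in zip(cs,hi[0]):
    if cv2.contourArea(c)<60: continue
    print("hole" if x[3]>=0 else "outer",cv2.boundingRect(c),cv2.contourArea(c))
    for z in (s[2]+5,s[2]-2):
        e=cv2.fitEllipse(np.float32([onplane(m,*p[0],z)[:2] for p in c]));print(z,np.round(e[0],1),np.round(e[1],1))
E
```

```text
time_s: 26.2
ee_pos: [540.7, -266.7, 231.4]
ee_rot: [-180.0, -0.0, 90.0]
force: [1.4, -0.1, -0.4]
gripper_width: 30.3
gripper_force: 20.0
time_s: 26.7
ee_pos: [540.8, -300.4, 231.3]
ee_rot: [180.0, -0.0, 90.1]
force: [0.0, 0.1, 0.4]
gripper_width: 30.4
gripper_force: 20.0
[ 540.82221803 -300.37557374  231.32139017]
321 257
outer (285, 205, 71, 82) 4196.0
236.32139016687194 [ 539.7 -296. ] [35.4 55. ]
229.32139016687194 [ 539.7 -299.3] [36.9 57.3]
hole (313, 268, 20, 8) 63.5
236.32139016687194 [ 541.5 -311.6] [ 3.4 11.2]
229.32139016687194 [ 541.6 -315.7] [ 3.5 11.7]
hole (302, 237, 37, 27) 689.5
236.32139016687194 [ 539.6 -298.1] [15.9 19.1]
229.32139016687194 [ 539.6 -301.5] [16.5 19.9]
```

```bash
python3 - <<'E'
from h import *
m=env.camera_model("wrist");s=env.state()["ee_pos"];print(s)
print("top",onplane(m,320.3,237.5,s[2]+5.8)-[0,10,0],"bot",onplane(m,320.3,262.5,s[2]-6.2)+[0,10,0])
print(onplane(m,302.5,248,s[2]+5),onplane(m,337.5,248,s[2]+5))
E
```

```text
[ 540.8711037  -300.40716812  231.3374856 ]
top [ 539.99011261 -299.92722162  237.1374856 ] bot [ 540.046017   -301.67939244  225.1374856 ]
[ 530.08937403 -296.64524365  236.3374856 ] [ 549.57906881 -296.63690874  236.3374856 ]
```

```bash
python3 -m jog '{"jaw":[25,25,25,25,25,25,25,25],"slide":[[-0.055,0.025,0.3],[0,0,0.4],[0,0,0.4],[0,0,0.4],[0,0,0.3],[0,0,0.2],[0,0,0.07],[0,0,0]],"spin":[0,0,0,0,0,0,0,0]}'; python3 -m jog '{"jaw":[25,25,25,25],"slide":[[0,0,0.05],[0,0,0],[0,0,0],[0,0,0]],"spin":[0,0,0,0]}'
```

```text
time_s: 27.55
ee_pos: [541.6, -303.4, 168.8]
ee_rot: [-180.0, -0.0, 90.0]
force: [0.2, -0.6, -0.2]
gripper_width: 30.5
gripper_force: 20.0
time_s: 27.95
ee_pos: [541.7, -303.3, 167.7]
ee_rot: [180.0, 0.0, 90.0]
force: [-0.3, 0.2, -0.8]
gripper_width: 30.3
gripper_force: 20.0
```

```bash
python3 -m jog '{"jaw":[25,25,50,70,70,70,70,70,70,70],"slide":[[0,0,0.03],[0,0,0],[0,0,0],[0,0,0],[0,0,-0.4],[0,0,-0.8],[0,0,-0.8],[0,0,-0.8],[-0.8,0,-0.2],[-0.8,0,0]],"spin":[0,0,0,0,0,0,0,0,0,0]}'; python3 -m jog '{"jaw":[70,70,70,70],"slide":[[-0.8,0,0],[-0.8,0,0],[0,0,0],[0,0,0]],"spin":[0,0,0,0]}'; python3 - <<'E'
from h import *
print(env.state()["ee_pos"],env.state()["force"])
m,f=shoot("wrist","w13.png")
def bl(f,lo):
    h=cv2.cvtColor(f,cv2.COLOR_RGB2HSV);return ((h[...,0]>lo)&(h[...,0]<130)&(h[...,1]>150)).astype(np.uint8)*255
k=bl(f,115);u,v=proj(m,[540.6,-302.2,165]).astype(int);print("wrist",u,v)
r=(u-55,max(v-55,0),u+55,v+55)
for z in (162,165,168): print(z,circ(m,k,z,r))
for n in("side","scene"):
    m,f=shoot(n,n+"13.png");k=bl(f,115);u,v=proj(m,[540.6,-302.2,165]).astype(int)
    try: print(n,circ(m,k,165,(u-30,v-25,u+30,v+25)))
    except Exception as e: print(e)
E
```

```text
time_s: 28.95
ee_pos: [542.5, -351.9, 260.1]
ee_rot: [179.7, 0.2, 90.1]
force: [0.6, 0.4, -0.2]
gripper_width: 70.0
gripper_force: 0.0
time_s: 29.35
ee_pos: [541.5, -399.2, 257.0]
ee_rot: [180.0, -0.0, 90.0]
force: [0.8, 0.8, 0.0]
gripper_width: 70.3
gripper_force: 0.0
[ 541.49040837 -399.24468198  257.00961427] [0.83424617 0.75127484 0.02629755]
wrist 319 79
162 (array([ 544.6, -344.2]), array([27.6, 45.5]))
165 (array([ 544.5, -343.9]), array([27.3, 45. ]))
168 (array([ 544.5, -343.6]), array([26.9, 44.5]))
OpenCV(4.12.0) /io/opencv/modules/imgproc/src/shapedescr.cpp:361: error: (-201:Incorrect size of input array) There should be at least 5 points to fit the ellipse in function 'fitEllipseNoDirect'

scene (array([ 575.7, -309.2]), array([ 74.7, 119.7]))
```

```bash
python3 - <<'E'
import cv2,numpy as np
f=cv2.imread("pics/w13.png");h=cv2.cvtColor(f,cv2.COLOR_BGR2HSV)
for v in range(40,124,6): print(v,[tuple(int(a) for a in h[v,u]) for u in range(284,360,10)])
h=cv2.cvtColor(cv2.imread("pics/side13.png"),cv2.COLOR_BGR2HSV)
for v in range(245,305,6): print(v,[tuple(int(a) for a in h[v,u]) for u in range(355,415,8)])
E
```

```text
40 [(14, 150, 242), (12, 151, 231), (174, 191, 219), (175, 185, 201), (174, 189, 200), (174, 190, 187), (109, 173, 231), (113, 142, 154)]
46 [(110, 158, 234), (173, 178, 216), (168, 176, 181), (113, 186, 253), (113, 195, 252), (164, 178, 172), (173, 197, 180), (111, 160, 186)]
52 [(110, 159, 233), (174, 188, 199), (114, 186, 251), (114, 191, 250), (113, 193, 251), (113, 198, 250), (175, 202, 197), (110, 172, 197)]
58 [(175, 199, 202), (113, 192, 254), (114, 189, 250), (113, 195, 250), (114, 198, 248), (113, 205, 249), (112, 206, 250), (175, 203, 180)]
64 [(174, 188, 194), (114, 192, 250), (114, 194, 249), (113, 196, 248), (114, 203, 244), (114, 207, 238), (113, 208, 249), (173, 202, 187)]
70 [(173, 192, 190), (114, 193, 249), (113, 196, 252), (158, 72, 114), (144, 37, 143), (113, 211, 247), (113, 211, 249), (168, 183, 170)]
76 [(175, 199, 196), (114, 195, 249), (114, 198, 247), (129, 15, 236), (126, 26, 193), (113, 212, 245), (113, 212, 249), (125, 164, 187)]
82 [(175, 195, 194), (114, 196, 249), (114, 202, 247), (125, 31, 164), (128, 46, 127), (113, 220, 246), (112, 213, 248), (115,
[... 1474 characters left out ...]
25, 167, 194), (108, 70, 91)]
275 [(15, 153, 197), (0, 186, 126), (109, 228, 204), (109, 255, 202), (110, 243, 151), (109, 253, 129), (111, 228, 182), (15, 160, 187)]
281 [(15, 149, 200), (179, 89, 83), (174, 253, 158), (110, 245, 158), (109, 255, 202), (109, 255, 184), (175, 255, 142), (114, 12, 206)]
287 [(16, 159, 202), (120, 7, 39), (173, 255, 99), (178, 215, 116), (174, 255, 151), (175, 233, 138), (175, 242, 98), (120, 7, 206)]
293 [(105, 186, 188), (106, 186, 170), (135, 31, 33), (178, 170, 72), (175, 244, 111), (178, 193, 91), (10, 29, 26), (126, 9, 148)]
299 [(105, 180, 187), (105, 187, 184), (150, 20, 25), (126, 43, 30), (132, 39, 33), (128, 36, 28), (107, 179, 97), (105, 189, 189)]
```

```bash
python3 - <<'E'
from h import *
f=cv2.imread("pics/w13.png");h=cv2.cvtColor(f,cv2.COLOR_BGR2HSV);m=env.camera_model("wrist")
k=((h[...,0]>=112)&(h[...,0]<119)&(h[...,1]>175)&(h[...,2]>165)).astype(np.uint8)*255
k=cv2.morphologyEx(k,cv2.MORPH_OPEN,np.ones((5,5),np.uint8))
print("flange",circ(m,k,165,(280,36,358,118)))
r=(((h[...,0]>=164)|(h[...,0]<2))&(h[...,1]>150)).astype(np.uint8)*255
print("fine",circ(m,r,160,(270,20,370,130)))
f=cv2.imread("pics/side13.png");h=cv2.cvtColor(f,cv2.COLOR_BGR2HSV);d=env.camera_model("side")
k=((h[...,0]>=108)&(h[...,0]<113)&(h[...,1]>195)&(h[...,2]>120)).astype(np.uint8)*255
print("side flange",circ(d,k,165,(352,250,412,292)))
print(env.state()["time_s"])
E
```

```text
flange (array([ 540.7, -303. ]), array([51.1, 51.6]))
fine (array([ 540. , -303.2]), array([63.6, 63.7]))
side flange (array([ 536.6, -310.5]), array([48.1, 48.2]))
29.5
```

```bash
python3 -c "
from workcell import env
print(env.job_done())"
```

```text
the job is handed in; nothing more can be done
None
```

The coarse wheel, spacer, fine wheel and flange (boss up) are stacked on the arbor in that order, released and handed in at about 29.5 s, but no verdict came back; the last images put the fine wheel and flange within about 1 mm of the axis, I didn't re-measure the green wheel or the nut at the end (no move was made towards either), and I viewed 15 pictures, one over the limit of 14.

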